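# Fit the double lid to the egg pot and take off the cover

### The job

Get the pot of boiled eggs ready to drain: carry the two-part lid to it by the bow handle with the lever left locked, lower it until it sits fully on the rim, and only then let go. Next swing the lever on the cover to its release position, square to the bow handle, and lift the cover alone straight up, so that the straining lid stays seated in the pot. Finish while still holding the cover, level and about 10 cm above the pot with nothing else carrying it; do not shove the pot, and leave the salt shaker, cup and teaspoon where they are.

Things in the scene. Friction and masses are not known exactly. Their poses are not given: they have to be found in the camera images.
- pot: Open steel saucepan with three brown eggs in it, loose, 1.3 kg. Round, 158 mm over the rolled rim, about 143 mm inside, 80 mm high. Two loop handles, at its own +y and -y, stick out to 107 mm from the axis, at heights of 52 to 64 mm. Origin: centre of its underside.
- pot_rim (a point): Centre of the pot's mouth, level with the rim, 80 mm above the pot's underside.
- straining_lid: Inner lid, under the cover: perforated steel disc 162 mm wide, 4 mm thick, no handle, 0.2 kg. A plug collar below, 136 mm wide and 18 mm deep (130 at its edge), drops into the pot's mouth. Slot 52 x 19 mm along its x axis at the middle; two studs on top at y = +-55 mm. Origin: on the axis at the collar's lower edge: 0 on the counter, 62 mm above the pot's underside once its disc lies on the rim.
- cover: Outer lid: steel, 172 mm wide, 0.26 kg; skirt reaches 8 mm down round the inner disc. Origin on the axis where it rests on the disc, 22 mm above the straining lid's origin when nested; grooves on the studs keep both lids at one yaw. Top plate 12 to 15 mm above the origin. Black bow handle: bar along the cover's y, 14 mm thick in x, 12 high, 92 long, on posts at y = +-40 mm, open below.
- cover_grip (a point): Middle of the bow handle's bar, on the cover's axis, 62 mm above its origin; grip it from above with the fingers closing along the cover's x.
- lever (a joint): Black lever on the cover, turns about the cover's axis, stays where left (0.5 N at its tab moves it). 0: points along the cover's -x, square to the bow handle, at a small mark: released. Positive: counterclockwise from above; range +-0.9 rad; starts locked at -0.85 to -0.5. A cross bar on its shaft passes the slot at 0; beyond 0.3 either way it holds the inner lid under the cover with 2.5 mm play.
- lever_tip (a point): Centre of the top of the lever's upright tab, 66 mm from the cover's axis, 35 mm above the cover's origin. The tab is 20 mm long along the lever, 10 mm thick across it, and stands 11 mm above the 12 mm wide lever arm; pinch it across its thickness from above.
- salt: Salt shaker, 44 mm across, 90 mm high, a bystander at the left. Origin: centre of its underside.
- cup: Small cup with one handle, 60 x 83 mm, 49 mm high, a bystander at the right. Origin: centre of its underside.
- spoon: Teaspoon, 130 mm long, 11 mm high, lying along the counter's near edge at the right, a bystander. Origin: centre of its underside.

How it is judged (in metres and radians):
On the way, in this order (a step that is already met when the one before it is completed fails the run):
1. the two lids, locked together, are carried clear of the counter by the gripper (height (world z) of straining_lid above 0.05 m and contact force between cover and the fingers above 0.5 N and z of cover in the frame of straining_lid below 0.028 m), for 0.2 s.
2. the lids sit fully on the pot while the gripper still holds the cover (horizontal distance between straining_lid and pot below 0.007 m and z of straining_lid in the frame of pot below 0.0645 m and angle between straining_lid's own z axis and vertical below 0.035 rad and z of cover in the frame of straining_lid below 0.026 m and contact force between cover and the fingers above 0.5 N), for 0.2 s.
3. the lever is swung to release, with both lids still seated (value of joint lever between -0.17 and 0.17 rad and z of straining_lid in the frame of pot below 0.0645 m and z of cover in the frame of straining_lid below 0.026 m), for 0.2 s.
At the end, for the whole second after the job is handed in: Straining lid seated (within 7 mm of the pot's axis, at most 2.5 mm high, tilt under 2 degrees), pot upright on the counter; cover held still by the gripper, level within 15 degrees, 60 to 160 mm above its nest and within 60 mm of the pot's axis, touching neither; lever within 0.25 rad of 0 (horizontal distance between straining_lid and pot below 0.007 m and z of straining_lid in the frame of pot between 0.059 and 0.0645 m and angle between straining_lid's own z axis and vertical below 0.035 rad and angle between pot's own z axis and vertical below 0.05 rad and height (world z) of pot below 0.005 m and z of cover in the frame of straining_lid between 0.082 and 0.182 m and horizontal distance between cover and pot below 0.06 m and angle between cover's own z axis and vertical below 0.26 rad and contact force between cover and the fingers above 0.5 N and contact force between cover and straining_lid below 0.05 N and contact force between cover and pot below 0.05 N and value of joint lever between -0.25 and 0.25 rad and linear speed of cover below 0.03 m/s); the arm keeps its last pose, push and grip.
It fails at once if the lever is released, or the lids part, while the straining lid is not seated in the pot ((z of cover in the frame of straining_lid above 0.032 m or value of joint lever between -0.25 and 0.25 rad) and (horizontal distance between straining_lid and pot above 0.009 m or z of straining_lid in the frame of pot above 0.068 m or angle between straining_lid's own z axis and vertical above 0.06 rad)).
It fails at once if the pot is pushed more than 40 mm or tipped (distance of pot from where it was at the start of the episode above 0.04 m or angle between pot's own z axis and vertical above 0.2 rad).
It fails at once if the salt shaker, cup or teaspoon is disturbed by more than 20 mm (distance of any of salt, cup, spoon from where it was at the start of the episode above 0.02 m).
It also fails if it takes over 72 s, if anything falls off the work surface, if the arm or the gripper's body presses on something with over 40 N, if the wrist force passes 120 N, or if a joint passes its speed limit or range.

### The arm

A 6-joint arm with a two-finger parallel gripper is mounted at the origin on a cart in front of the work surface, level with it; the furniture and walls round the work are solid. World frame = base frame: x ahead of the robot, y to its left, z up, the work surface at z = 0. Lengths are in mm, angles in rad, forces in N, time in s.
With the tool pointing down it reaches from about 375 to 925 mm from the base axis. Payload 5.7 kg.
Tool frame: the origin (TCP) lies between the finger pads; the fingertips stand env.tcp_to_tips ahead of it and the grasp point (between the pads) lies 2 mm behind it (env.tcp_to_tips is the distance from the TCP to the fingertips, in mm); z points along the fingers, y is the line along which they close (so a half turn about z gives the same grasp; the last joint's range is limited). The gripper opens to 85 mm and grips with 20 to 120 N. Pads are 22 mm wide; open, the fingers measure 114 mm over their backs; the gripper's body (76 mm by 85 mm) begins 54 mm behind the grasp point. The pads swing forward as they close: fully open they stand 13 mm farther back than shut.
Start: joints at [1.139, 0.359, 1.51, -0, 1.272, -0.115], TCP at [186.909, 570.114, 248.267] pointing down, gripper open.
Joint ranges: [-2.97, 2.97], [-1.01, 2.36], [0.21, 2.38], [-0.96, 4.11], [0.2, 2.71], [-2.98, 2.98]. Speed limits (rad/s): [2.39, 2.39, 3.14, 3.14, 3.14, 3.14].

### API

Orientations are given as [roll, pitch, yaw] about the fixed x, y, z axes, in that order (R = Rz(yaw) Ry(pitch) Rx(roll)).
In Python, from workcell import env gives the robot as it stands.
- The arm moves only by the tool jog_arm, called after "Emit:" by a JSON object that holds its "api" and its "payload", one argument or row to a line. Schema: {"type":"object","properties":{"increments":{"type":"array","items":{"type":"object","properties":{"dx":{"type":"number"},"dy":{"type":"number"},"dz":{"type":"number"},"rx":{"type":"number"},"ry":{"type":"number"},"rz":{"type":"number"}},"additionalProperties":false},"minItems":1,"maxItems":10},"jaw":{"type":"number"},"grip_n":{"type":"number"},"only":{"type":"string"},"quiet":{"type":"boolean"},"lines":{"type":"string"}},"required":["increments"],"additionalProperties":false}. increments is a list of rows, 1 to 10 of them, each an object with the fields dx, dy, dz (the shift in parts of the range, where 1.0 means 1000 mm), rx, ry, rz (a rotation vector in shares of 4 rad (1.0 is 4 rad)); a field left out counts as zero; each row is the pose to reach, as a shift and turn from the pose commanded when the call began, along the tool's axes at that moment; what a row does not reach only later rows make up. A row lasts 1/8 s, in which the tool goes at most 62.5 mm and 0.188 rad, less where a joint would pass 70% of its speed; a pose out of reach is approached as far as the arm can. jaw is the opening from 0.0 (shut) to 1.0 (fully open), set as the call begins (left out keeps the last). The fingers move at their own pace and stop on an object; grip_n is the grip in N (left out, the last holds). Time passes only in rows, so rows that do not move let the fingers close. The tool returns the time, the measured TCP pose, the force, the opening and the grip force at its end. only (a regular expression) keeps the lines of the reply that match it, lines (a string "A,B") keeps lines A to B, and quiet returns only ok. Shift and turn numbers lie between -1 and 1, and a call with a number outside is refused. Input that does not fit is refused with a message, and nothing moves.
- env.get_obs(): the state, without advancing time (a new reading comes with each control period).
- env.grab_frame(name): name is "scene" or "top"; returns the picture (480x640x3 uint8, red, green, blue); there is no depth.
- env.camera_model(name): a dict with "vfov" (degrees; the focal length in pixels is half the picture's height over the tangent of half this angle, whatever the lens; pixels are square), "cx", "cy" (the principal point, pixels), "rvec" (rotation vector, rad) and "tvec" (3), from world to camera coordinates, as OpenCV has them. Camera axes: x right, y down, z forward; pixel columns grow to the right and rows downward; lengths in mm; the calibration is good to about 2 mm. A picture is of the moment at which its call begins. camera_model takes no time and is no camera call.
- env.sign_off(): hands the job in; it is judged then, once.
The state is a dict: "t": time; "joints": joint angles; "qd": joint speeds; "effort": joint torques, N m; "ee_pos": TCP position; "tool_rot": TCP orientation; "force": force on the tool from outside, world axes, zero at the start; "ft_torque": the same for the moment, N m; "width": opening from 0.0 (shut) to 1.0 (fully open); "grip_force": force on a finger pad.
Only numpy, scipy, OpenCV 4.12 (cv2) and the standard library are available. Lean on these libraries where they do the work, as an engineer would, in place of code of your own. Each camera call takes 0.05 s, during which the arm holds its last target. There are 200 camera calls.

## Working session

There is one attempt and no reset: what is moved stays moved. The work goes in short steps, Python scripts to look and compute and a tool call to move; the robot and the scene stay as the last step left them, time stands still between calls to the robot, and variables do not carry over. Pictures are saved under pics/ and viewed, at most 10 in all, crops included, and the job is handed in when it is done.

```bash
ls; mkdir -p pics; python3 - <<'E'
from workcell import env
import cv2,numpy as np
a=env.grab_frame("scene");b=env.grab_frame("top")
np.save("pics/s0.npy",a);np.save("pics/t0.npy",b)
cv2.imwrite("pics/s0.png",a[:,:,::-1]);cv2.imwrite("pics/t0.png",b[:,:,::-1])
for n in("scene","top"):print(env.camera_model(n))
o=env.get_obs();print(o,env.tcp_to_tips)
E
```

```text
pics
workcell.py
{'vfov': 48.799903979062854, 'cx': 313.67485462487355, 'cy': 240.25376877768562, 'rvec': array([ 0.16060436, -2.91534992,  1.02754966]), 'tvec': array([ 473.74555316,   88.86122911, 1165.68169159])}
{'vfov': 52.36303633935451, 'cx': 324.759737151736, 'cy': 235.41753793067974, 'rvec': array([ 2.32132569, -1.43701352,  0.32863699]), 'tvec': array([-223.22907795,  380.87041252, 1149.89756466])}
{'t': 0.1, 'joints': array([ 1.13890417e+00,  3.59428391e-01,  1.51134698e+00,  1.56148898e-05,
        1.27251455e+00, -1.15086880e-01]), 'qd': array([-0.00118368, -0.00114396, -0.00361677,  0.00163614,  0.00139056,
        0.00178349]), 'effort': array([ 3.05627054e-04, -5.28655171e+01, -2.79351336e+01, -3.69584932e-04,
        4.98405992e-03,  4.36915911e-06]), 'ee_pos': array([186.66106582, 569.5938982 , 247.53169229]), 'tool_rot': array([-3.13990833e+00, -2.09721145e-04,  2.82478260e+00]), 'force': array([0.52884749, 0.13927035, 0.18254752]), 'ft_torque': array([ 0.0257541 ,  0.05210544, -0.05521795]), 'grip_force': 0.0, 'width': 1.0005609098079635} 17.0
```

View pics/t0.png

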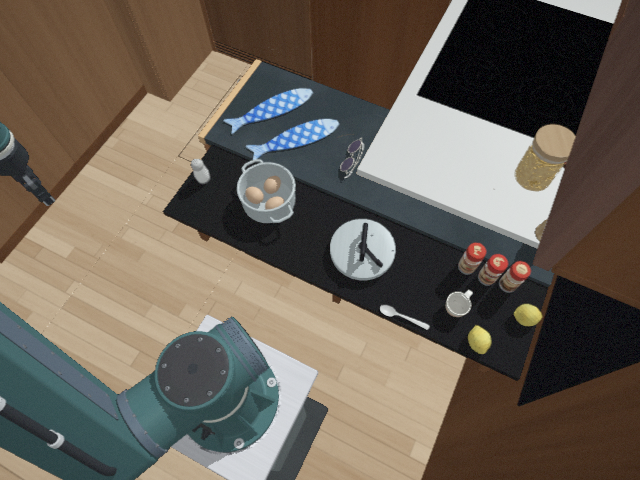

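View pics/s0.png

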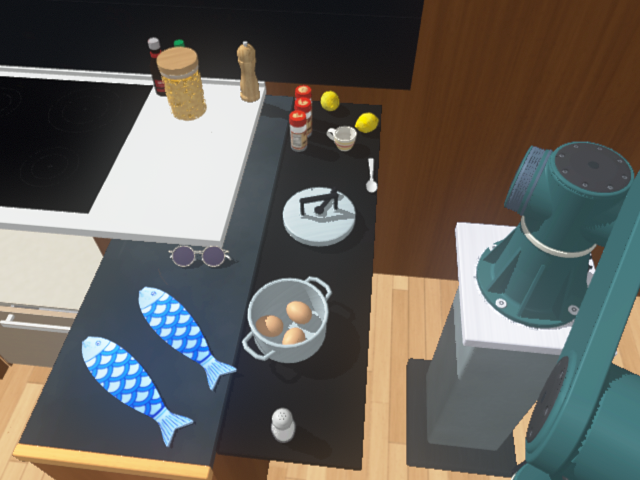

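```bash
cat > h.py <<'E'
import numpy as np,cv2
from workcell import env
def cam(n):
    m=env.camera_model(n);R=cv2.Rodrigues(np.array(m['rvec']))[0];f=240/np.tan(np.radians(m['vfov'])/2)
    return R,np.array(m['tvec']),f,m['cx'],m['cy']
def cast(n,uv,z):
    R,t,f,cx,cy=cam(n);uv=np.atleast_2d(uv).astype(float);C=-R.T@t
    d=np.c_[(uv[:,0]-cx)/f,(uv[:,1]-cy)/f,np.ones(len(uv))]@R
    return C+d*((z-C[2])/d[:,2])[:,None]
def proj(n,P):
    R,t,f,cx,cy=cam(n);p=np.atleast_2d(P)@R.T+t
    return np.c_[f*p[:,0]/p[:,2]+cx,f*p[:,1]/p[:,2]+cy]
E
python3 - <<'E'
from h import *
for n in("scene","top"):
    R,t,*_=cam(n);print(n,(-R.T@t).round())
s=cv2.imread("pics/s0.png");t=cv2.imread("pics/t0.png")
c=[(t,320,205),(s,275,170),(t,225,145),(s,240,265)]
v=[cv2.resize(i[y:y+90 if 1 else 0,x:x+100],(400,300) if 0 else (400,360),interpolation=2)[:300] for i,x,y in c]
v=[cv2.resize(i[y:y+75+20,x:x+100],(316,300),interpolation=2) for i,x,y in c]
cv2.imwrite("pics/c0.png",np.vstack([np.hstack(v[:2]),np.hstack(v[2:])]))
print(cast("top",(363,250),37),cast("scene",(319,214),37),cast("top",(266,188),80),cast("scene",(288,308),80))
E
```

```text
scene [387. 711. 968.]
top [ -47. -280. 1199.]
[[ 469.35620084 -126.9557787    37.        ]] [[ 476.82547049 -113.86494907   37.        ]] [[500.91897797 176.72291422  80.        ]] [[506.68665363 174.92075592  80.        ]]
```

View pics/c0.png

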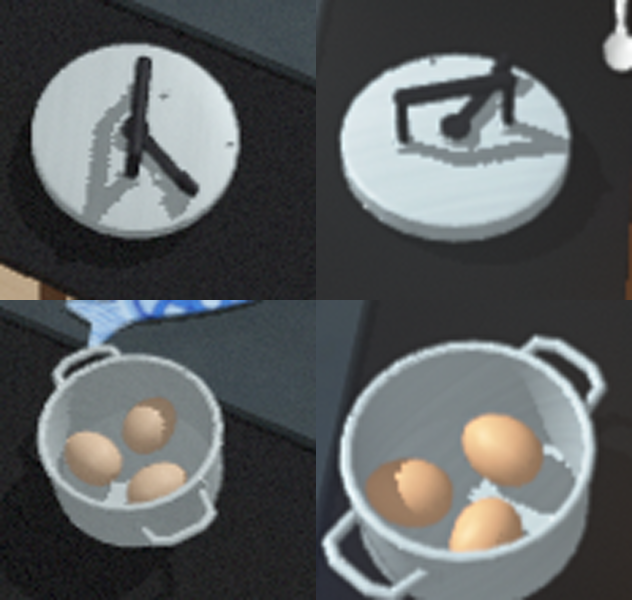

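```bash
python3 - <<'E'
from h import *
from scipy.optimize import least_squares
I={"top":np.load("pics/t0.npy"),"scene":np.load("pics/s0.npy")}
roi={("top","lid"):(320,205,85,85),("scene","lid"):(275,178,88,72),("top","pot"):(225,145,85,90),("scene","pot"):(235,265,105,110)}
for (n,o),(x,y,w,h) in roi.items():
    g=cv2.cvtColor(I[n],cv2.COLOR_RGB2HSV)[y:y+h,x:x+w]
    m=((g[...,2]>100)&(g[...,1]<70)).astype(np.uint8) 
    if o=="pot": m=cv2.morphologyEx(m,cv2.MORPH_OPEN,np.ones((2,2),np.uint8))
    cs=cv2.findContours(m,cv2.RETR_EXTERNAL,cv2.CHAIN_APPROX_NONE)[0];c=max(cs,key=cv2.contourArea)
    hu=cv2.convexHull(c) if o=="lid" else c
    p=hu[:,0]+[x,y]
    z,r=(35,86) if o=="lid" else (77,79)
    P=cast(n,p,z)[:,:2];R,t,*_=cam(n);C=(-R.T@t)[:2]
    c0=np.median(P,0)
    for k in range(4):
        d=(C-c0)/np.linalg.norm(C-c0); s=(P-c0)@d; q=P[s<10]
        c0=least_squares(lambda v:np.linalg.norm(q-v,axis=1)-r,c0,loss="soft_l1",f_scale=1.5).x
    e=np.linalg.norm(q-c0,axis=1)-r
    print(n,o,c0.round(1),len(q),np.percentile(e,[10,50,90]).round(1),m.sum())
k=100/316;k2=95/300
def cr(n,x,y,u,v,z):return cast(n,(x+u*k,y+v*k2),z)[0].round(1)
print("bar top",cr("top",320,205,142,60,88),cr("top",320,205,133,172,88))
print("bar scene",cr("scene",275,170,84,96,88),cr("scene",275,170,192,68,88))
print("tip top",cr("top",320,205,193,190,56),"scene",cr("scene",275,170,197,66,56))
print("hub",cr("top",320,205,128,130,45),cr("scene",275,170,140,126,45))
print("mark",cr("top",320,205,230,143,36),cr("top",320,205,165,97,36))
# pot handles
print("handles",cr("top",225,145,85,352-300,62),cr("top",225,145,200,525-300,62),cr("scene",240,265,570-316,345-300,62),cr("scene",240,265,340-316,575-300,62))
E
```

```text
top lid [ 476.8 -122. ] 21 [-0.2  0.1  0.2] 2877
scene lid [ 478.6 -119.7] 18 [-0.3  0.1  0.4] 3052
top pot [508.8 182.3] 89 [-5.1 -1.7 11.9] 2897
scene pot [502.8 180.3] 125 [-2.5  0.4 16.3] 4707
bar top [ 515.6 -107.6   88. ] [ 422.2 -142.4   88. ]
bar scene [ 515.7 -105.7   88. ] [ 440.9 -141.6   88. ]
tip top [ 442.9 -188.    56. ] scene [ 439.3 -175.1   56. ]
hub [ 472.9 -117.6   45. ] [ 476.7 -119.7   45. ]
mark [ 503.7 -196.9   36. ] [ 518.6 -131.4   36. ]
handles [568.2 262.8  62. ] [459.6  87.8  62. ] [452.2  88.1  62. ] [570.9 267.8  62. ]
```

```bash
cat > pot.py <<'E'
from h import *
from scipy.optimize import least_squares
def potfit(I,ha=57.3,thr=100,show=True):
  out=[]
  for n,(x,y,w,h) in {"top":(225,145,85,90),"scene":(235,265,105,110)}.items():
    g=cv2.cvtColor(I[n],cv2.COLOR_RGB2HSV)[y:y+h,x:x+w]
    m=((g[...,2]>thr)&(g[...,1]<70)).astype(np.uint8)
    c=max(cv2.findContours(m,cv2.RETR_EXTERNAL,cv2.CHAIN_APPROX_NONE)[0],key=cv2.contourArea)
    P=cast(n,c[:,0]+[x,y],78)[:,:2];R,t,*_=cam(n);C=(-R.T@t)[:2]
    c0=np.array([505.,178])
    for k in range(8):
        v=P-c0;a=np.arctan2(v[:,1],v[:,0])-np.radians(ha);d=(C-c0)/np.linalg.norm(C-c0);rr=np.linalg.norm(v,axis=1)-79
        q=P[(abs(np.sin(a))>.5)&(v@d<(-10 if 0 else 25))&(abs(rr)<(12 if k<4 else 5))]
        c0=least_squares(lambda v:np.linalg.norm(q-v,axis=1)-79,c0,loss="soft_l1").x
    e=np.linalg.norm(q-c0,axis=1)-79
    print(n,thr,c0.round(1),len(q),np.percentile(e,[10,50,90]).round(1));out.append(c0)
  return np.mean(out,0)
if __name__=="__main__":
  I={"top":np.load("pics/t0.npy"),"scene":np.load("pics/s0.npy")}
  for th in(90,100,115):print(potfit(I,thr=th))
E
python3 pot.py
```

```text
top 90 [507.5 181.1] 65 [-1.4 -0.3  0.8]
scene 90 [507.1 180.9] 91 [-1.  -0.2  0.7]
[507.28735877 180.96098797]
top 100 [506.9 180.8] 65 [-1.3 -0.4  0.8]
scene 100 [506.9 181.1] 90 [-1.3 -0.2  0.6]
[506.85484658 180.91964295]
top 115 [505.9 180.4] 65 [-1.9 -0.5  0.6]
scene 115 [506.8 181.2] 90 [-1.7 -0.2  0.5]
[506.3603109  180.81232056]
```

The rows are not in the units I measure in: shifts go in shares of 1000 mm and turns go in shares of 4 rad. I convert before sending: -400 mm / 1000 = -0.4, -360 mm / 1000 = -0.36, 0.177 rad / 4 = 0.0443.

```bash
cat > go.py <<'E'
import sys
from h import *
from scipy.spatial.transform import Rotation as Ro
# go.py x y z yawdeg -> shift in tool axes
o=env.get_obs();T=Ro.from_euler("xyz",o["tool_rot"])
a=[float(v) for v in sys.argv[1:]]
G=Ro.from_euler("xyz",[np.pi,0,np.radians(a[3])])
print("d",T.inv().apply(np.array(a[:3])-o["ee_pos"]).round(1),"rv",(T.inv()*G).as_rotvec().round(3),"pos",o["ee_pos"].round(1),"rot",np.degrees(o["tool_rot"]).round(1),"F",o["force"].round(1),"t",o["t"],"w",round(o["width"],3))
E
```

Emit:
{"api": "jog_arm", "payload": {
  "increments": [
    {"dx": -0.035, "dy": -0.04, "rz": 0.0443},
    {"dx": -0.07, "dy": -0.08, "rz": 0.0885},
    {"dx": -0.105, "dy": -0.12, "rz": 0.1325},
    {"dx": -0.14, "dy": -0.16, "rz": 0.1768},
    {"dx": -0.175, "dy": -0.2, "rz": 0.221},
    {"dx": -0.21, "dy": -0.24, "rz": 0.265},
    {"dx": -0.245, "dy": -0.28, "rz": 0.31},
    {"dx": -0.28, "dy": -0.32, "rz": 0.3525},
    {"dx": -0.315, "dy": -0.36, "rz": 0.3975},
    {"dx": -0.35, "dy": -0.4, "rz": 0.4425}
  ]
}}

```text
t: 1.35
ee_pos: [395.1, 79.3, 248.3]
tool_rot: [3.142, -0.0, 1.049]
force: [1.7, 1.6, 0.5]
width: 1.002
grip_force: 0.0
```

```bash
python3 go.py 477.7 -121 200 20
```

```text
d [-132.5  171.5   48.3] rv [ 0.  -0.   0.7] pos [395.1  79.3 248.3] rot [180.   -0.   60.1] F [1.7 1.6 0.5] t 1.35 w 1.002
```

To row units: 171.5 mm / 1000 = 0.1715, -132.5 mm / 1000 = -0.1325, 0.7 rad / 4 = 0.175.

Emit:
{"api": "jog_arm", "payload": {
  "increments": [
    {"dx": -0.033, "dy": 0.043, "dz": 0.012, "rz": 0.0438},
    {"dx": -0.066, "dy": 0.086, "dz": 0.024, "rz": 0.0875},
    {"dx": -0.099, "dy": 0.129, "dz": 0.036, "rz": 0.1313},
    {"dx": -0.1325, "dy": 0.1715, "dz": 0.048, "rz": 0.175},
    {"dx": -0.1325, "dy": 0.1715, "dz": 0.048, "rz": 0.175},
    {"dx": -0.1325, "dy": 0.1715, "dz": 0.048, "rz": 0.175}
  ]
}}

```text
t: 2.1
ee_pos: [477.8, -118.4, 199.9]
tool_rot: [-3.14, 0.001, 0.355]
force: [-0.2, -0.2, -0.1]
width: 1.001
grip_force: 0.0
```

```bash
python3 go.py 477.7 -121 84 20; python3 - <<'E'
from h import *
a=env.grab_frame("scene");b=env.grab_frame("top")
i=np.hstack([cv2.resize(a[90:250,210:370],(400,400)),cv2.resize(b[160:320,280:440],(400,400))])
cv2.imwrite("pics/c1.png",i[:,:,::-1])
E
```

```text
d [ -0.9   2.5 115.9] rv [-0.002  0.001  0.006] pos [ 477.8 -118.4  199.9] rot [-1.799e+02  1.000e-01  2.030e+01] F [-0.2 -0.2 -0.1] t 2.1 w 1.001
```

View pics/c1.png

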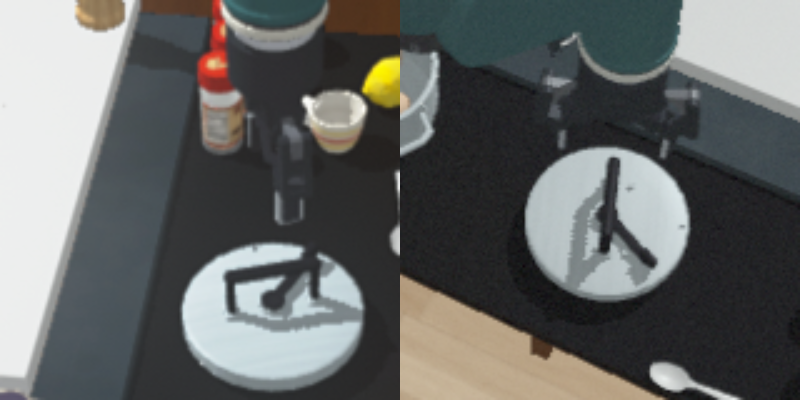

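To row units: 119 mm / 1000 = 0.119, 2.5 mm / 1000 = 0.0025, 0.006 rad / 4 = 0.0015.

Emit:
{"api": "jog_arm", "payload": {
  "increments": [
    {"dx": -0.0005, "dy": 0.0025, "rz": 0.0015},
    {"dx": -0.0005, "dy": 0.0025, "dz": 0.04, "rz": 0.0015},
    {"dx": -0.0005, "dy": 0.0025, "dz": 0.075, "rz": 0.0015},
    {"dx": -0.0005, "dy": 0.0025, "dz": 0.1, "rz": 0.0015},
    {"dx": -0.0005, "dy": 0.0025, "dz": 0.112, "rz": 0.0015},
    {"dx": -0.0005, "dy": 0.0025, "dz": 0.118, "rz": 0.0015},
    {"dx": -0.0005, "dy": 0.0025, "dz": 0.119, "rz": 0.0015}
  ]
}}

```text
t: 3.08
ee_pos: [479.5, -121.4, 81.7]
tool_rot: [3.141, -0.0, 0.349]
force: [0.4, 0.0, -0.7]
width: 1.005
grip_force: 0.0
```

Emit:
{"api": "jog_arm", "payload": {
  "increments": [
    {},
    {},
    {},
    {},
    {},
    {},
    {},
    {}
  ],
  "jaw": 0,
  "grip_n": 50
}}

```text
t: 4.08
ee_pos: [479.4, -121.6, 81.6]
tool_rot: [3.141, -0.0, 0.349]
force: [0.1, -0.7, 5.2]
width: 0.153
grip_force: 50.6
```

```bash
python3 go.py 477.7 -121 230 20
```

```text
d [  -1.3   -1.  -148.4] rv [ 0.001 -0.    -0.   ] pos [ 479.4 -121.6   81.6] rot [180.  -0.  20.] F [ 0.1 -0.7  5.2] t 4.075 w 0.153
```

To row units: -150 mm / 1000 = -0.15, -140 mm / 1000 = -0.14.

Emit:
{"api": "jog_arm", "payload": {
  "increments": [
    {"dz": -0.005},
    {"dz": -0.015},
    {"dz": -0.035},
    {"dz": -0.06},
    {"dz": -0.09},
    {"dz": -0.12},
    {"dz": -0.14},
    {"dz": -0.15},
    {"dz": -0.15}
  ],
  "grip_n": 60
}}

```text
t: 5.2
ee_pos: [478.9, -121.3, 231.5]
tool_rot: [3.141, -0.0, 0.349]
force: [0.5, -0.0, -5.3]
width: 0.152
grip_force: 58.8
```

```bash
python3 go.py 507 181 231 20
```

```text
d [ 129.7 -274.5    0.5] rv [ 0. -0. -0.] pos [ 478.9 -121.3  231.5] rot [180.  -0.  20.] F [ 0.5 -0.  -5.3] t 5.2 w 0.152
```

To row units: -274.5 mm / 1000 = -0.2745, -268 mm / 1000 = -0.268.

Emit:
{"api": "jog_arm", "payload": {
  "increments": [
    {"dx": 0.008, "dy": -0.017},
    {"dx": 0.025, "dy": -0.052},
    {"dx": 0.045, "dy": -0.095},
    {"dx": 0.065, "dy": -0.138},
    {"dx": 0.085, "dy": -0.18},
    {"dx": 0.104, "dy": -0.22},
    {"dx": 0.118, "dy": -0.25},
    {"dx": 0.127, "dy": -0.268},
    {"dx": 0.1297, "dy": -0.2745},
    {"dx": 0.1297, "dy": -0.2745}
  ]
}}

```text
t: 6.45
ee_pos: [506.8, 180.6, 230.9]
tool_rot: [3.141, 0.001, 0.349]
force: [0.3, -0.5, -5.7]
width: 0.155
grip_force: 58.9
```

Emit:
{"api": "jog_arm", "payload": {
  "increments": [
    {},
    {},
    {}
  ]
}}

```text
t: 6.82
ee_pos: [507.2, 180.3, 231.4]
tool_rot: [3.141, -0.0, 0.348]
force: [-0.3, 0.2, -5.5]
width: 0.146
grip_force: 58.9
```

```bash
python3 go.py 507 181 231 20; python3 - <<'E'
from h import *
from scipy.optimize import least_squares
a=env.grab_frame("scene");b=env.grab_frame("top");np.save("pics/s2.npy",a);np.save("pics/t2.npy",b)
i=np.hstack([cv2.resize(a[210:370,200:360],(400,400)),cv2.resize(b[120:280,190:350],(400,400))])
cv2.imwrite("pics/c2.png",i[:,:,::-1])
E
```

```text
d [ 0.  -0.7  0.4] rv [ 0.    -0.    -0.001] pos [507.2 180.3 231.4] rot [180.   -0.   19.9] F [-0.3  0.2 -5.5] t 6.825 w 0.146
```

View pics/c2.png

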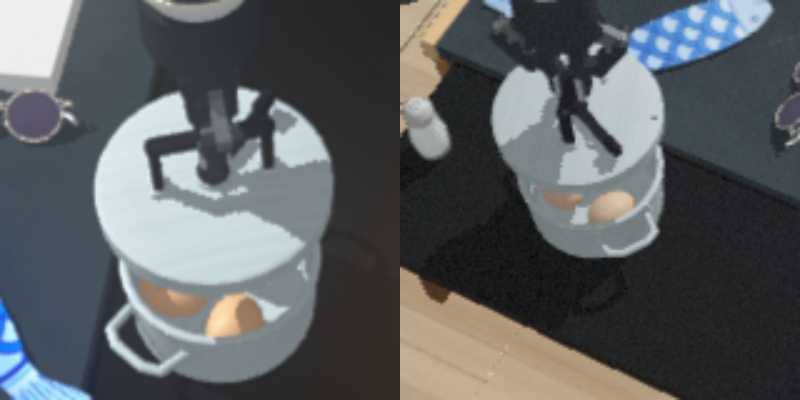

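```bash
python3 - <<'E'
from h import *
from scipy.optimize import least_squares
I={"top":np.load("pics/t2.npy"),"scene":np.load("pics/s2.npy")}
for n,(x,y,w,h) in {"top":(222,135,80,70),"scene":(230,240,110,100)}.items():
  for thr in(95,115):
    g=cv2.cvtColor(I[n],cv2.COLOR_RGB2HSV)[y:y+h,x:x+w]
    m=((g[...,2]>thr)&(g[...,1]<60)).astype(np.uint8)
    c=max(cv2.findContours(m,cv2.RETR_EXTERNAL,cv2.CHAIN_APPROX_NONE)[0],key=cv2.contourArea)
    P=cast(n,c[:,0]+[x,y],185)[:,:2];R,t,*_=cam(n);C=(-R.T@t)[:2];c0=np.array([507.,181])
    for k in range(8):
        v=P-c0;d=(C-c0)/np.linalg.norm(C-c0);rr=np.linalg.norm(v,axis=1)-86
        q=P[(v@d<5)&(abs(rr)<(10 if k<4 else 3))]
        c0=least_squares(lambda v:np.linalg.norm(q-v,axis=1)-86,c0,loss="soft_l1").x
    e=np.linalg.norm(q-c0,axis=1)-86
    print(n,thr,c0.round(1),len(q),np.percentile(e,[10,50,90]).round(1))
E
```

```text
top 95 [502.9 179.3] 52 [-1.7 -0.1  1.3]
top 115 [502.4 178.6] 52 [-1.8 -0.3  0.7]
scene 95 [506.2 184.5] 90 [-1.  -0.1  0.8]
scene 115 [506.  185.5] 88 [-1.3 -0.3  0.9]
```

To row units: 76 mm / 1000 = 0.076, 74 mm / 1000 = 0.074.

Emit:
{"api": "jog_arm", "payload": {
  "increments": [
    {"dz": 0.015},
    {"dz": 0.035},
    {"dz": 0.05},
    {"dz": 0.06},
    {"dz": 0.064},
    {"dz": 0.068},
    {"dz": 0.07},
    {"dz": 0.072},
    {"dz": 0.074},
    {"dz": 0.076}
  ]
}}

```text
t: 8.18
ee_pos: [507.2, 180.9, 155.3]
tool_rot: [3.141, -0.0, 0.349]
force: [0.4, 0.2, -5.4]
width: 0.15
grip_force: 58.9
```

Emit:
{"api": "jog_arm", "payload": {
  "increments": [
    {"dz": 0.002},
    {"dz": 0.004},
    {"dz": 0.006},
    {"dz": 0.006}
  ]
}}

```text
t: 8.68
ee_pos: [507.0, 180.9, 149.1]
tool_rot: [3.142, 0.0, 0.349]
force: [-0.4, -0.6, -5.7]
width: 0.15
grip_force: 58.9
```

```bash
python3 go.py 507 181 143.6 20
```

```text
d [ 0.  -0.1  5.5] rv [ 0.  0. -0.] pos [507.  180.9 149.1] rot [180.   0.  20.] F [-0.4 -0.6 -5.7] t 8.675 w 0.15
```

No contact so far, so the collar is in the mouth. Down the last millimetres.

To row units: 3 mm / 1000 = 0.003, 2 mm / 1000 = 0.002.

Emit:
{"api": "jog_arm", "payload": {
  "increments": [
    {"dz": 0.001},
    {"dz": 0.002},
    {"dz": 0.003},
    {"dz": 0.003}
  ]
}}

```text
t: 9.18
ee_pos: [507.4, 180.9, 146.4]
tool_rot: [3.141, -0.0, 0.349]
force: [0.5, -0.3, -3.5]
width: 0.145
grip_force: 59.1
```

Emit:
{"api": "jog_arm", "payload": {
  "increments": [
    {"dz": 0.001},
    {"dz": 0.002},
    {"dz": 0.002}
  ]
}}

```text
t: 9.55
ee_pos: [507.1, 180.9, 144.2]
tool_rot: [3.142, 0.0, 0.349]
force: [0.5, -0.2, -2.7]
width: 0.148
grip_force: 59.2
```

Emit:
{"api": "jog_arm", "payload": {
  "increments": [
    {"dz": 0.001},
    {"dz": 0.001}
  ]
}}

```text
t: 9.8
ee_pos: [507.3, 180.9, 143.6]
tool_rot: [3.141, -0.0, 0.349]
force: [-1.1, 0.5, 2.3]
width: 0.151
grip_force: 59.9
```

```bash
python3 go.py 507 181 143.6 20
```

```text
d [-0.2 -0.2  0. ] rv [ 0. -0. -0.] pos [507.3 180.9 143.6] rot [180.  -0.  20.] F [-1.1  0.5  2.3] t 9.8 w 0.151
```

To row units: 1 mm / 1000 = 0.001, 0.5 mm / 1000 = 0.0005.

Emit:
{"api": "jog_arm", "payload": {
  "increments": [
    {"dz": 0.0005},
    {"dz": 0.001},
    {"dz": 0.001},
    {"dz": 0.001},
    {"dz": 0.001},
    {"dz": 0.001}
  ]
}}

```text
t: 10.55
ee_pos: [507.4, 180.9, 143.3]
tool_rot: [3.141, -0.001, 0.349]
force: [-3.7, -1.4, 8.1]
width: 0.147
grip_force: 60.9
```

```bash
python3 go.py 507 181 143.6 20
```

```text
d [-0.4 -0.2 -0.3] rv [ 0.    -0.001 -0.   ] pos [507.4 180.9 143.3] rot [ 1.8e+02 -1.0e-01  2.0e+01] F [-3.7 -1.4  8.1] t 10.55 w 0.147
```

Emit:
{"api": "jog_arm", "payload": {
  "increments": [
    {},
    {},
    {},
    {},
    {},
    {}
  ],
  "jaw": 1.0
}}

```text
t: 11.3
ee_pos: [507.2, 180.9, 142.3]
tool_rot: [3.142, 0.0, 0.349]
force: [0.4, -0.3, 0.1]
width: 1.003
grip_force: 0.0
```

Emit:
{"api": "jog_arm", "payload": {
  "increments": [
    {"dz": -0.01},
    {"dz": -0.04},
    {"dz": -0.08},
    {"dz": -0.12},
    {"dz": -0.13}
  ]
}}

```text
t: 11.92
ee_pos: [508.8, 181.3, 275.8]
tool_rot: [3.141, -0.006, 0.349]
force: [-0.3, -0.4, -0.8]
width: 1.001
grip_force: 0.0
```

```bash
python3 go.py 400 20 270 20
```

```text
d [-157.4  114.4    5. ] rv [ 0.001 -0.006 -0.   ] pos [508.8 181.3 275.8] rot [179.9  -0.3  20. ] F [-0.3 -0.4 -0.8] t 11.925 w 1.001
```

```bash
python3 - <<'E'
from h import *
a=env.grab_frame("scene");b=env.grab_frame("top");np.save("pics/s3.npy",a);np.save("pics/t3.npy",b)
i=np.hstack([cv2.resize(a[245:385,230:370],(400,400)),cv2.resize(b[130:270,200:340],(400,400))])
cv2.imwrite("pics/c3.png",i[:,:,::-1])
E
```

```text
(no output)
```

View pics/c3.png

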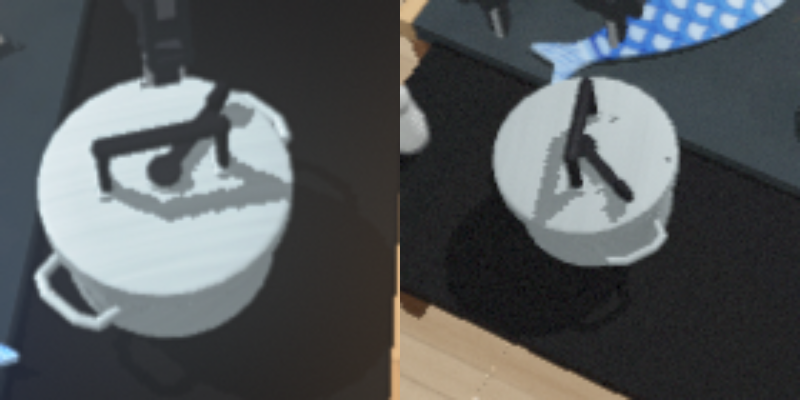

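```bash
python3 - <<'E'
from h import *
k=.35
def c(n,u,v,z):
    p=cast(n,(200+u*k,130+v*k) if n=="top" else (230+u*k,245+v*k),z)[0,:2];d=p-[507,181]
    return p.round(1),"r",np.hypot(*d).round(1),"ang",np.degrees(np.arctan2(d[1],d[0])).round(1)
print("tab",c("top",224,190,117),c("scene",217,93,117))
print("mark",c("top",268,157,98),"barfar",c("top",185,84,150),c("scene",98,146,150))
def pr(n,P):
    q=proj(n,P);return ((q-([200,130] if n=="top" else [230,245]))/k).round(0)
for a in(-110,-115,-120,-125):
    P=[507+66*np.cos(np.radians(a)),181+66*np.sin(np.radians(a)),119];print(a,pr("top",P),pr("scene",P))
E
```

```text
tab (array([474.7, 120.3]), 'r', np.float64(68.8), 'ang', np.float64(-118.1)) (array([476.7, 124.9]), 'r', np.float64(63.8), 'ang', np.float64(-118.3))
mark (array([533.1, 108. ]), 'r', np.float64(77.5), 'ang', np.float64(-70.3)) barfar (array([540.9, 194.1]), 'r', np.float64(36.4), 'ang', np.float64(21.1)) (array([544.1, 196.7]), 'r', np.float64(40.3), 'ang', np.float64(23.0))
-110 [[230. 181.]] [[207.  83.]]
-115 [[225. 185.]] [[214.  87.]]
-120 [[220. 188.]] [[221.  90.]]
-125 [[214. 191.]] [[228.  95.]]
```

```bash
python3 go.py 475.8 122.8 190 62
```

```text
d [-50.2  43.8  83.6] rv [ 0.001 -0.003 -0.733] pos [507.8 181.  273.7] rot [180.   -0.2  20. ] F [-0.2  0.3 -0.2] t 12.025 w 1.005
```

To row units: 83 mm / 1000 = 0.083, 75 mm / 1000 = 0.075, -0.733 rad / 4 = -0.1833.

Emit:
{"api": "jog_arm", "payload": {
  "increments": [
    {"dx": -0.012, "dy": 0.011, "rz": -0.0425},
    {"dx": -0.025, "dy": 0.022, "dz": 0.005, "rz": -0.085},
    {"dx": -0.038, "dy": 0.033, "dz": 0.025, "rz": -0.1275},
    {"dx": -0.05, "dy": 0.044, "dz": 0.05, "rz": -0.17},
    {"dx": -0.05, "dy": 0.044, "dz": 0.075, "rz": -0.1833},
    {"dx": -0.05, "dy": 0.044, "dz": 0.083, "rz": -0.1833},
    {"dx": -0.05, "dy": 0.044, "dz": 0.083, "rz": -0.1833},
    {"dx": -0.05, "dy": 0.044, "dz": 0.083, "rz": -0.1833}
  ],
  "jaw": 0.33,
  "grip_n": 20
}}

```text
t: 13.02
ee_pos: [475.8, 122.7, 189.8]
tool_rot: [3.141, -0.0, 1.082]
force: [0.1, -1.1, 0.8]
width: 0.331
grip_force: 0.0
```

```bash
python3 go.py 475.8 122.8 126 62
```

```text
d [ 0.1 -0.1 63.8] rv [ 0.001 -0.    -0.001] pos [475.8 122.7 189.8] rot [180.  -0.  62.] F [ 0.1 -1.1  0.8] t 13.025 w 0.331
```

To row units: 63 mm / 1000 = 0.063, 60 mm / 1000 = 0.06.

Emit:
{"api": "jog_arm", "payload": {
  "increments": [
    {"dz": 0.02},
    {"dz": 0.04},
    {"dz": 0.052},
    {"dz": 0.057},
    {"dz": 0.06},
    {"dz": 0.063},
    {"dz": 0.063}
  ]
}}

```text
t: 13.9
ee_pos: [475.3, 122.4, 126.4]
tool_rot: [3.141, 0.0, 1.082]
force: [0.4, 0.4, -0.1]
width: 0.333
grip_force: 0.0
```

Emit:
{"api": "jog_arm", "payload": {
  "increments": [
    {},
    {},
    {},
    {}
  ],
  "jaw": 0,
  "grip_n": 20
}}

```text
t: 14.4
ee_pos: [475.6, 122.4, 126.5]
tool_rot: [3.141, -0.0, 1.082]
force: [1.8, -1.1, 0.9]
width: 0.102
grip_force: 23.9
```

```bash
python3 go.py 529.6 119 126.5 110
```

```text
d [22.4 49.3  0. ] rv [ 0.001  0.    -0.838] pos [475.6 122.4 126.5] rot [180.  -0.  62.] F [ 1.8 -1.1  0.9] t 14.4 w 0.102
```

To row units: 49.1 mm / 1000 = 0.0491, 43.5 mm / 1000 = 0.0435, -0.84 rad / 4 = -0.21.

Emit:
{"api": "jog_arm", "payload": {
  "increments": [
    {"dx": 0.0005, "dy": 0.0079, "rz": -0.03},
    {"dx": 0.0019, "dy": 0.0157, "rz": -0.06},
    {"dx": 0.0042, "dy": 0.0233, "rz": -0.09},
    {"dx": 0.0075, "dy": 0.0305, "rz": -0.12},
    {"dx": 0.0115, "dy": 0.0373, "rz": -0.15},
    {"dx": 0.0164, "dy": 0.0435, "rz": -0.18},
    {"dx": 0.022, "dy": 0.0491, "rz": -0.21},
    {"dx": 0.022, "dy": 0.0491, "rz": -0.21},
    {"dx": 0.022, "dy": 0.0491, "rz": -0.21}
  ]
}}

```text
t: 15.52
ee_pos: [529.5, 118.6, 126.6]
tool_rot: [3.14, 0.001, 1.92]
force: [3.2, -2.4, 2.6]
width: 0.109
grip_force: 24.0
```

```bash
python3 go.py 529.6 119 126.5 110
```

```text
d [0.3 0.3 0.1] rv [ 0.001  0.001 -0.   ] pos [529.5 118.6 126.6] rot [179.9   0.  110. ] F [ 3.2 -2.4  2.6] t 15.525 w 0.109
```

Emit:
{"api": "jog_arm", "payload": {
  "increments": [
    {},
    {},
    {}
  ],
  "jaw": 0.33
}}

```text
t: 15.9
ee_pos: [528.1, 119.0, 126.0]
tool_rot: [-3.14, -0.001, 1.922]
force: [0.7, -1.7, -0.5]
width: 0.331
grip_force: 0.0
```

Emit:
{"api": "jog_arm", "payload": {
  "increments": [
    {"dz": -0.01},
    {"dz": -0.04},
    {"dz": -0.08},
    {"dz": -0.12},
    {"dx": -0.02, "dz": -0.15},
    {"dx": -0.02, "dz": -0.15}
  ],
  "jaw": 1
}}

```text
t: 16.65
ee_pos: [537.9, 99.4, 279.7]
tool_rot: [3.136, 0.002, 1.921]
force: [0.1, -0.6, -0.5]
width: 1.002
grip_force: 0.0
```

```bash
python3 - <<'E'
from h import *
a=env.grab_frame("scene");b=env.grab_frame("top");np.save("pics/s4.npy",a);np.save("pics/t4.npy",b)
i=np.hstack([cv2.resize(a[245:385,230:370],(400,400)),cv2.resize(b[130:270,200:340],(400,400))])
cv2.imwrite("pics/c4.png",i[:,:,::-1])
E
python3 go.py 507.3 181 200 20
```

```text
d [85.6  1.4 76.4] rv [-0.    -0.     1.572] pos [535.4 100.1 276.4] rot [180.   -0.  110.1] F [-0.   0.4  0.1] t 16.75 w 0.997
```

View pics/c4.png

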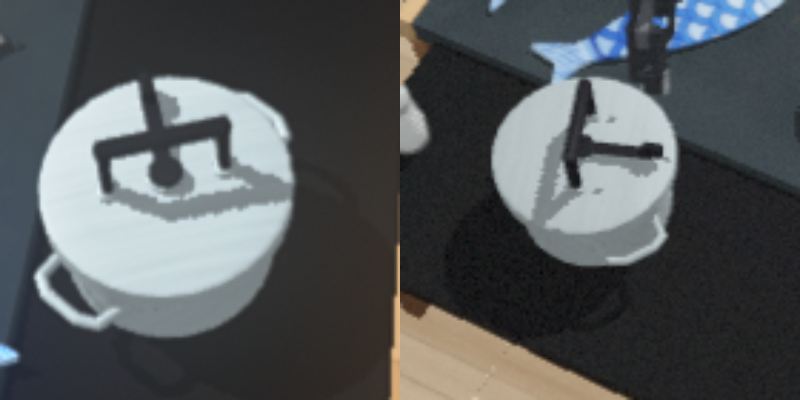

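To row units: 85.6 mm / 1000 = 0.0856, 80 mm / 1000 = 0.08, 1.572 rad / 4 = 0.393.

Emit:
{"api": "jog_arm", "payload": {
  "increments": [
    {"dx": 0.012, "rz": 0.0425},
    {"dx": 0.024, "rz": 0.0875},
    {"dx": 0.036, "rz": 0.13},
    {"dx": 0.048, "rz": 0.175},
    {"dx": 0.06, "rz": 0.2175},
    {"dx": 0.072, "dy": 0.001, "rz": 0.2625},
    {"dx": 0.08, "dy": 0.001, "dz": 0.01, "rz": 0.305},
    {"dx": 0.0856, "dy": 0.0014, "dz": 0.03, "rz": 0.35},
    {"dx": 0.0856, "dy": 0.0014, "dz": 0.06, "rz": 0.393},
    {"dx": 0.0856, "dy": 0.0014, "dz": 0.076, "rz": 0.393}
  ]
}}

```text
t: 18.0
ee_pos: [505.4, 181.0, 197.6]
tool_rot: [-3.141, 0.005, 0.352]
force: [-0.5, 0.5, -0.4]
width: 1.002
grip_force: 0.0
```

Emit:
{"api": "jog_arm", "payload": {
  "increments": [
    {},
    {}
  ]
}}

```text
t: 18.25
ee_pos: [508.1, 181.0, 200.8]
tool_rot: [3.141, -0.001, 0.352]
force: [-1.2, 0.2, 0.3]
width: 0.997
grip_force: 0.0
```

```bash
python3 go.py 507.3 181 144.5 20
```

```text
d [-0.8 -0.2 56.3] rv [ 0.    -0.001  0.003] pos [508.1 181.  200.8] rot [180.   -0.   20.1] F [-1.2  0.2  0.3] t 18.25 w 0.997
```

To row units: 56 mm / 1000 = 0.056, 53 mm / 1000 = 0.053, 0.003 rad / 4 = 0.0008.

Emit:
{"api": "jog_arm", "payload": {
  "increments": [
    {"dx": -0.0008, "dz": 0.02, "rz": 0.0008},
    {"dx": -0.0008, "dz": 0.038, "rz": 0.0008},
    {"dx": -0.0008, "dz": 0.048, "rz": 0.0008},
    {"dx": -0.0008, "dz": 0.053, "rz": 0.0008},
    {"dx": -0.0008, "dz": 0.056, "rz": 0.0008},
    {"dx": -0.0008, "dz": 0.056, "rz": 0.0008}
  ]
}}

```text
t: 19.0
ee_pos: [507.1, 180.7, 144.6]
tool_rot: [3.141, -0.0, 0.347]
force: [0.7, -0.3, 0.3]
width: 1.001
grip_force: 0.0
```

Emit:
{"api": "jog_arm", "payload": {
  "increments": [
    {},
    {},
    {},
    {},
    {},
    {},
    {},
    {}
  ],
  "jaw": 0,
  "grip_n": 60
}}

```text
t: 20.0
ee_pos: [507.0, 180.5, 144.4]
tool_rot: [3.141, -0.0, 0.347]
force: [0.1, -1.6, 2.4]
width: 0.15
grip_force: 58.5
```

Emit:
{"api": "jog_arm", "payload": {
  "increments": [
    {"dz": -0.001},
    {"dz": -0.002},
    {"dz": -0.004},
    {"dz": -0.006},
    {"dz": -0.009},
    {"dz": -0.012}
  ]
}}

```text
t: 20.75
ee_pos: [506.9, 180.6, 156.5]
tool_rot: [3.142, 0.0, 0.347]
force: [-0.1, 0.1, -3.3]
width: 0.153
grip_force: 58.4
```

To row units: -88 mm / 1000 = -0.088, -87 mm / 1000 = -0.087.

Emit:
{"api": "jog_arm", "payload": {
  "increments": [
    {"dz": -0.006},
    {"dz": -0.016},
    {"dz": -0.03},
    {"dz": -0.045},
    {"dz": -0.06},
    {"dz": -0.073},
    {"dz": -0.082},
    {"dz": -0.087},
    {"dz": -0.088},
    {"dz": -0.088}
  ]
}}

```text
t: 22.0
ee_pos: [506.6, 180.6, 243.9]
tool_rot: [-3.142, 0.001, 0.347]
force: [-0.1, -0.4, -3.0]
width: 0.147
grip_force: 58.5
```

Emit:
{"api": "jog_arm", "payload": {
  "increments": [
    {},
    {},
    {},
    {}
  ]
}}

```text
t: 22.5
ee_pos: [506.9, 180.6, 244.2]
tool_rot: [3.142, 0.0, 0.347]
force: [0.9, 0.2, -3.8]
width: 0.149
grip_force: 58.5
```

```bash
python3 - <<'E'
from h import *
a=env.grab_frame("scene");b=env.grab_frame("top")
i=np.hstack([cv2.resize(a[200:380,190:370],(400,400)),cv2.resize(b[100:280,180:360],(400,400))])
cv2.imwrite("pics/c5.png",i[:,:,::-1])
E
```

```text
(no output)
```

View pics/c5.png

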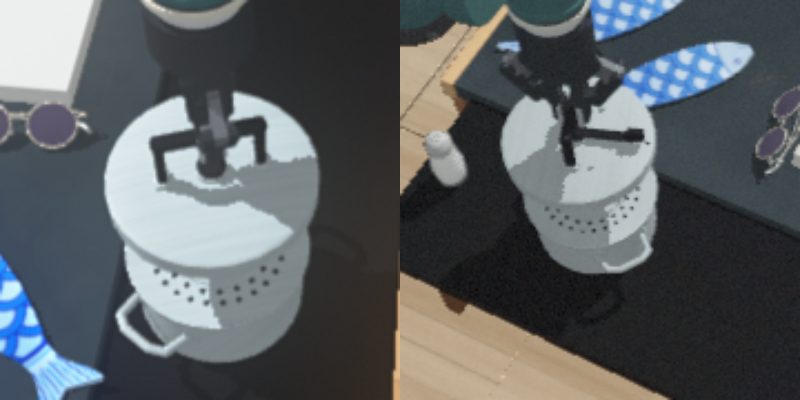

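The picture shows the perforated straining lid seated on the pot. The cover is held level above it, with the lever still at its mark.

```bash
python3 -c "
from workcell import env
print(env.sign_off())"
```

```text
the job is handed in; nothing more can be done
None
```

The job is handed in: the straining lid is seated in the pot, the lever is at release, and the gripper holds the cover level about 10 cm above it; the sign-off returned no verdict.

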